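# Wind up the record bundle press

## Task

Wind the red crank knob of the blue press clockwise (seen from above) at an easy, even pace (four or five seconds a turn), straight through the stiff spot that comes once in every turn: never backwards, and never letting the crank race or leap ahead. Keep on until the wooden face squeezes the bundle of records firmly against the back stop, which you feel as a load that goes on building instead of passing; do not crush the bundle. Then let go, leaving the bundle squeezed and upright and nothing else on the table disturbed.

Things in the scene. Friction and masses are not known exactly. Their poses are not given: they have to be found in the camera images.
- knob_center (a point): Centre (half-way up) of the crank's red knob: an upright round handle, 26 mm across and 52 mm tall, spinning freely on its pin at the end of the crank arm, so one grip serves for all turns without turning the gripper. Its centre is 148 mm above the table; the steel arm below it ends at 120 mm. It may start anywhere on its circle.
- crank_axis (a point): Point on the crank's upright axis, 150 mm above the table; the knob circles it level at 55 mm radius. Its x and y axes are the press's: it squeezes along +y. Below is the grey gear box, 110 x 110 mm, 102 mm high (hub to 128 mm). The blue base plate is 12 mm thick, 220 mm wide (x), from y = -100 to +400 mm.
- crank (a joint): Angle wound, rad, 0 at start, growing clockwise seen from above (squeezing). Friction: 4 N at the knob throughout. Once a turn, at an angle unknown beforehand, a stiff spot: over 30 degrees it pushes back with up to about 5 N more, then over the next 30 degrees pushes the knob on as hard. One turn moves the face 25 mm; 1.75 to 3.5 turns are needed.
- face: The wooden pressing face, 170 mm wide, 150 mm tall, sprung on the carriage at 20 N per mm (once it bears, each radian of crank adds 80 N, about 6 N more at the knob). 40 to 110 N is a firm squeeze, 180 N crushes. Let go, the crank's friction holds some 55 N; more eases back to that by itself. Origin: under the crank axis at the start, moving with the face.
- face_front (a point): Middle of the front surface of the wooden pressing face (the side that meets the bundle), 94 mm above the table; it moves along the press's +y as the crank is wound.
- bundle: Bundle of 7-inch records in coloured sleeves between two cardboard covers, standing loose on edge on the base plate: 185 mm wide (along the press's x), 185 mm tall, about 0.8 kg. Its thickness (along y, the squeezing direction) differs from run to run, 45 to 57 mm, and does not yield. Origin on its underside, 22.5 mm in front of its back surface, z up.
- stop_front (a point): Middle of the front surface of the blue back stop against which the bundle is squeezed, 94 mm above the table. The stop is fixed, at a place that differs from run to run. The face meets the squared-up bundle when it is 45 to 57 mm (the unknown thickness) from this surface.
- seal_tin: Small yellow tin, 38 mm across and 30 mm high, standing on the press's base plate beside the gear box; a bystander to leave alone. Origin at the centre of its underside.
- label_roll: Small roll of paper labels, 42 mm across and 22 mm high, lying on the base plate on the other side of the gear box; a bystander to leave alone. Origin at the centre of its underside.
- tape_roll: Roll of amber packing tape, 104 mm across, 48 mm high, lying on the table; a bystander to leave alone. Origin at the centre of its underside.
- mug: Blue mug, 80 mm across, 95 mm tall; a bystander to leave alone. Origin at the centre of its underside.
- spray_jar: Green jar with a white cap, 56 mm across, 120 mm tall; a bystander to leave alone. Origin at the centre of its underside.
There are look-alikes about, which are no part of the job. There is more than one size of the bundle; the one meant has the size given above.

How it is judged:
On the way, in this order (a step that is already met when the one before it is completed fails the run):
1. the crank has been wound one full turn (value of joint crank above 6.28 rad), for 0.05 s.
2. the face squeezes the bundle with more than 35 N (contact force between face and bundle above 35 N), for 0.2 s.
At the end, for the whole second after the job is handed in: The knob is released and the crank at rest, and the wooden face still squeezes the bundle with 25 to 140 N against the back stop (at least 20 N there), the bundle upright within 0.1 rad (contact force between face and bundle between 25 and 140 N and contact force between bundle and back_stop above 20 N and angle between bundle's own z axis and vertical below 0.1 rad and velocity of joint crank between -0.1 and 0.1 rad/s); the robot touches nothing.
It fails at once if the crank races or leaps ahead (over 4.5 rad/s) (velocity of joint crank above 4.5 rad/s).
It fails at once if the bundle is crushed (over 180 N) (contact force between face and bundle above 180 N).
It fails at once if the crank is wound backwards from its start by more than 20 degrees (value of joint crank below -0.35 rad).
It fails at once if the crank runs backwards on the way (faster than 0.8 rad/s, while the bundle is not yet squeezed with 25 N) (value of joint crank above 0.5 rad and velocity of joint crank below -0.8 rad/s and contact force between face and bundle below 25 N).
It fails at once if a bystander on or beside the press is moved more than 20 mm (distance of any of seal_tin, label_roll, tape_roll, mug, spray_jar from where it was at the start of the episode above 0.02 m).
It also fails if it takes over 67 s, if anything falls off the work surface, if the arm or the gripper's body presses on something with over 40 N, if the wrist force passes 120 N, or if a joint passes its speed limit or range.

## Robot

A 6-joint arm with a two-finger parallel gripper is mounted at the origin on the work surface. World frame = base frame: x ahead of the robot, y to its left, z up, the work surface at z = 0. Lengths are in m, angles in rad, forces in N, time in s.
With the tool pointing down it reaches from about 0.35 to 0.775 m from the base axis. Payload 7.3 kg.
Tool frame: the origin (TCP) lies between the finger pads; the fingertips stand ahead of it and the grasp point (between the pads) lies 6 mm ahead of it (robot.tip_extent is the x of the fingertips in the tool frame, in m); x points along the fingers, z is the direction in which the jaws open and shut, and the axes are right-handed (so a half turn about x gives the same grasp; the last joint's range is limited). The gripper opens to 92 mm and grips with 3 to 60 N. Pads are 19 mm wide; open, the fingers measure 130 mm over their backs; the gripper's body (75 mm by 190 mm) begins 47 mm behind the grasp point.
Start: joints at [-1.464, 0.342, 1.524, -0, 1.275, -0.146], TCP at [0.131, -0.508, 0.252] pointing down, gripper open.
Joint ranges: [-2.53, 2.53], [-0.77, 2.02], [0.04, 2.7], [-1, 4.14], [0.28, 2.66], [-3.11, 3.11]. Speed limits (rad/s): [2.57, 2.57, 3.14, 3.14, 3.14, 3.14].

## Interface

Orientations are given as [roll, pitch, yaw] about the fixed x, y, z axes, in that order (R = Rz(yaw) Ry(pitch) Rx(roll)).
In Python, from cell import robot gives the robot as it stands. The module is installed in compiled form; this text tells all that it offers.
- The arm moves only by the shell command python3 -m creep 'ROWS' [FORCE]. ROWS is JSON, a list of rows, each an object with "translation": the shift along the tool's x, y, z in m, a list of three; "twist": the turn, a rotation vector about the tool's x, y, z in rad, a list of three; "hand": the opening in per cent of the stroke, from 0 (shut) to 100 (fully open). A call has 1 to 5 rows; each row is the pose to reach, as a shift and turn from the pose measured when the call began, along the tool's axes at that moment; what a row does not reach only later rows make up. A row lasts 1/10 s, in which the tool goes at most 50 mm and 8.59 degrees, less where a joint would pass 70% of its speed; a pose out of reach is approached as far as the arm can. A call with a gripper value outside its range is refused whole. The fingers move at their own pace and stop on an object; FORCE is the grip in N (left out, the last holds). Time passes only in rows, so rows that repeat a pose let the fingers close. It gives the time, the measured TCP pose, the force and the opening at its end, in the units of the state.
- robot.observe(): the state, without advancing time (a new reading comes with each control period).
- robot.read_camera(name): name is "scene" or "top" or "wrist"; returns the picture (420x560x3 uint8, blue, green, red); there is no depth.
- robot.calibration(name): a dict with "intrinsics" (3x3 intrinsics, pixels), "dist" ([k1, k2, p1, p2, k3] as OpenCV has them; the pictures are not rectified), "cam_to_world" (4x4, takes a point from camera to world coordinates); the wrist camera has in their place "mount" (4x4, takes a point from camera to tool coordinates, whose origin is the TCP and whose axes are the tool frame's). Camera axes: x right, y up, looking along -z (the intrinsics and any distortion apply to the point x, -y, -z); pixel columns grow to the right and rows downward; lengths in m; the calibration is good to about 2 mm. A picture is of the moment at which its call begins: read the wrist's pose just before it. calibration takes no time and is no camera call.
- robot.hand_in(): hands the job in, once; it reports no verdict.
The state is a dict: "time": time; "qpos": joint angles; "qvel": joint speeds; "joint_efforts": joint torques, N m; "tool_pos": TCP position; "tool_rot": TCP orientation; "contact_force": force on the tool from outside, world axes, zero at the start; "torque": the same for the moment, N m; "opening": finger opening in m.
Only numpy, scipy, OpenCV 4.12 (cv2) and the standard library are available. Lean on these libraries where they do the work, as an engineer would, in place of code of your own. Each camera call takes 0.05 s, during which the arm holds its last target. There are 200 camera calls.

## Working session

There is one attempt and no reset: what is moved stays moved. The work goes in short steps, Python scripts to look and compute and a shell command to move; the robot and the scene stay as the last step left them, time stands still between calls to the robot, and variables do not carry over. Pictures are saved under pics/ and viewed, about 8 in all and at most 12, crops included, and the job is handed in when it is done.

```bash
mkdir -p pics
python3 - <<'E'
from cell import robot
import cv2,numpy as np
s=robot.observe();print(s, robot.tip_extent)
for n in("scene","top"):
    im=robot.read_camera(n);cv2.imwrite(f"pics/{n}0.png",im)
    c=robot.calibration(n);print(n,{k:np.round(v,4).tolist() for k,v in c.items()})
print({k:np.round(v,4).tolist() for k,v in robot.calibration("wrist").items()})
E
```

```text
{'time': 0.0, 'qpos': array([-1.46397874e+00,  3.42726752e-01,  1.52505482e+00,  6.92731524e-06,
        1.27539779e+00, -1.45988084e-01]), 'qvel': array([ 0.001885  , -0.00017792, -0.00131016, -0.00045812, -0.0009812 ,
        0.00155161]), 'joint_efforts': array([-1.74886478e-03, -4.31247389e+01, -2.44218242e+01,  7.16342381e-02,
        5.59303060e-02, -1.20354375e-04]), 'tool_pos': array([ 0.13130172, -0.50791758,  0.25102965]), 'tool_rot': array([2.99142988, 1.5692096 , 1.6734372 ]), 'contact_force': array([-0.10057858, -0.49671425,  0.32370455]), 'torque': array([ 0.05064976, -0.00609031,  0.02307386]), 'opening': 0.09187502946754664} 0.025
scene {'intrinsics': [[502.0212, 0.0, 278.914], [0.0, 502.0212, 206.2363], [0.0, 0.0, 1.0]], 'dist': [-0.0082, 0.0, 0.0, 0.0, 0.0], 'cam_to_world': [[0.5112, -0.7395, 0.4379, 1.1114], [0.8593, 0.4323, -0.2732, -0.3312], [0.0127, 0.516, 0.8565, 1.2691], [0.0, 0.0, 0.0, 1.0]]}
top {'intrinsics': [[412.3638, 0.0, 280.8791], [0.0, 412.3638, 208.4969], [0.0, 0.0, 1.0]], 'dist': [-0.088, 0.0, 0.0, 0.0, 0.0], 'cam_to_world': [[-0.0062, 0.9893, -0.1459, 0.335], [-1.0, -0.007, -0.0052, 0.0411], [-0.0061, 0.1459, 0.9893, 1.3663], [0.0, 0.0, 0.0, 1.0]]}
{'intrinsics': [[330.2382, 0.0, 274.0379], [0.0, 330.2382, 206.3952], [0.0, 0.0, 1.0]], 'dist': [-0.0319, 0.0, 0.0, 0.0, 0.0], 'mount': [[-0.0006, 0.2587, -0.966, -0.1319], [-0.0001, 0.966, 0.2587, 0.0674], [1.0, 0.0002, -0.0006, 0.0003], [0.0, 0.0, 0.0, 1.0]]}
```

View pics/top0.png

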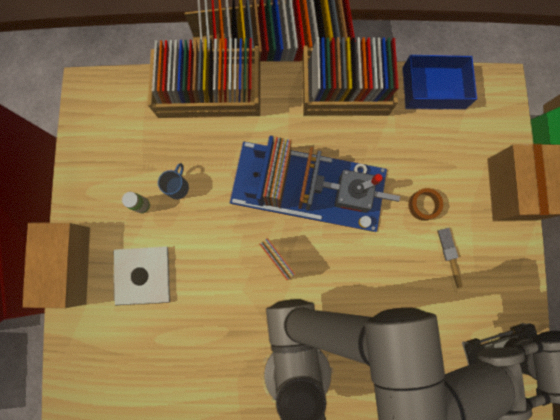

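View pics/scene0.png

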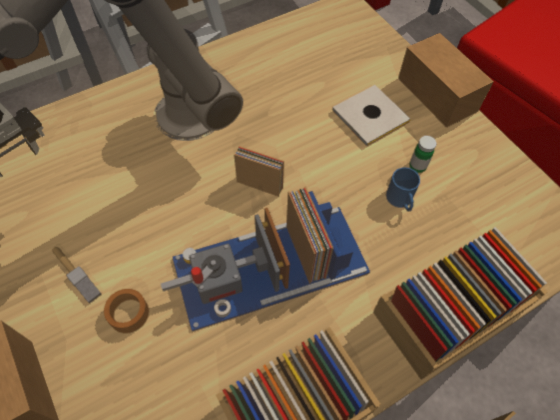

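Top view: the press sits at (310,185), with its gear box at (357,190), red knob at (377,179) and bundle at (278,170). In the scene view the knob is at (197,275). Next I triangulate these points and look closer.

```bash
cat > h.py <<'E'
from cell import robot
import cv2,numpy as np
from scipy.spatial.transform import Rotation as R
def ray(n,px,T=None):
    c=robot.calibration(n); T=c["cam_to_world"] if T is None else T
    u=cv2.undistortPoints(np.array([[px]],float),np.array(c["intrinsics"]),np.array(c["dist"]))[0,0]
    T=np.array(T); d=T[:3,:3]@np.array([u[0],-u[1],-1]); return T[:3,3],d/np.linalg.norm(d)
def at(n,px,z,T=None):
    o,d=ray(n,px,T); return o+d*(z-o[2])/d[2]
def tri(a,b):
    A=[];B=[]
    M=0;v=0
    for o,d in(a,b):
        P=np.eye(3)-np.outer(d,d);M=M+P;v=v+P@o
    p=np.linalg.solve(M,v);return p,[np.linalg.norm((np.eye(3)-np.outer(d,d))@(p-o)) for o,d in(a,b)]
def red(im,x0,x1,y0,y1):
    h=cv2.cvtColor(im,cv2.COLOR_BGR2HSV);m=((h[...,0]<6)|(h[...,0]>174))&(h[...,1]>170)&(h[...,2]>70)
    k=np.zeros_like(m);k[y0:y1,x0:x1]=m[y0:y1,x0:x1];v,u=np.nonzero(k)
    return (u.mean(),v.mean()),len(u),(u.min(),u.max(),v.min(),v.max())
E
python3 - <<'E'
from h import *
t=cv2.imread("pics/top0.png");s=cv2.imread("pics/scene0.png")
a=red(t,360,395,165,195);b=red(s,180,215,255,295);print(a,b)
print("knob",tri(ray("top",a[0]),ray("scene",b[0])), at("top",a[0],.155),at("scene",b[0],.148))
c1=cv2.resize(t[125:245,220:420],None,fx=4,fy=4,interpolation=cv2.INTER_CUBIC)
cv2.imwrite("pics/c_top.png",c1)
c2=cv2.resize(s[180:330,160:360],None,fx=4,fy=4,interpolation=cv2.INTER_CUBIC)
cv2.imwrite("pics/c_scene.png",c2)
E
```

```text
((np.float64(376.6865671641791), np.float64(178.4179104477612)), 67, (np.int64(372), np.int64(381), np.int64(174), np.int64(183))) ((np.float64(196.26506024096386), np.float64(272.7590361445783)), 83, (np.int64(192), np.int64(201), np.int64(267), np.int64(281)))
knob (array([ 0.60272089, -0.24166533,  0.15695344]), [np.float64(0.00034148957536770123), np.float64(0.00034148957536761986)]) [ 0.60328682 -0.2418044   0.155     ] [ 0.59846392 -0.24125125  0.148     ]
```

View pics/c_top.png

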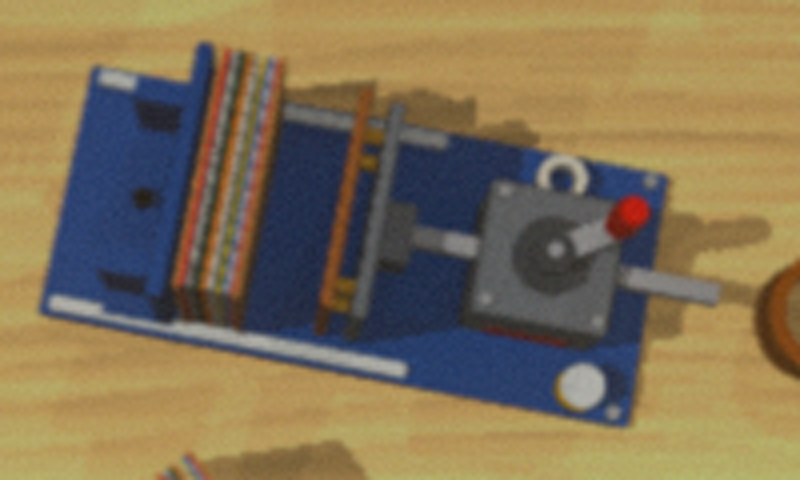

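View pics/c_scene.png

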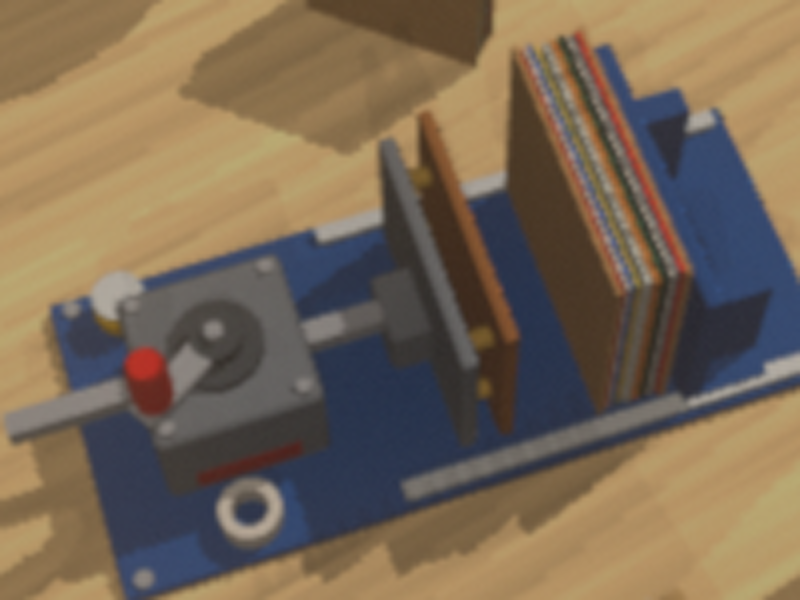

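The crops show the hub at top-crop (556,250), the plate corners, the face, and the bundle standing against the stop with a gap in front of it. Next I fit the press frame and plan the approach.

Run:
```python
from h import *
np.set_printoptions(precision=4,suppress=True)
T=lambda x,y:(220+(x-1.5)/4,125+(y-1.5)/4)
S=lambda x,y:(160+(x-1.5)/4,180+(y-1.5)/4)
cor=[at("top",T(*p),.012) for p in[(96,66),(42,314),(630,425),(667,178)]]
L=(cor[0]+cor[1])/2;Rr=(cor[2]+cor[3])/2
ey=(L-Rr)[:2];print("len",np.linalg.norm(ey),"w",np.linalg.norm((cor[0]-cor[1])[:2]),np.linalg.norm((cor[3]-cor[2])[:2]))
ey/=np.linalg.norm(ey);ex=np.array([ey[1],-ey[0]]);print("ey",ey,"yaw",np.arctan2(ex[1],ex[0]))
ctr=(sum(cor)/4)[:2];ax=ctr-.150*ey;print("axis from plate",ax)
gt=[at("top",T(*p),.102) for p in[(490,182),(624,197),(608,345),(468,326)]]
print("gearbox top",sum(gt)/4)
print("hub",tri(ray("top",T(556,250)),ray("scene",S(213,328))),at("top",T(556,250),.130),at("scene",S(213,328),.13))
pr=lambda p:np.array([(p[:2]-ax)@ex,(p[:2]-ax)@ey])
for n,p,z in[("face front top",(364,85),.169),("face front bot end",(317,330),.169),
 ("bundle front",(284,60),.197),("bundle front",(240,327),.197),("bundle back",(222,48),.197),("bundle back",(176,290),.197)]:
    print(n,pr(at("top",T(*p),z)))
print("knob",pr(np.array([.6027,-.2417])))
# knob top
s=robot.observe();Rm=R.from_euler("xyz",s["tool_rot"]).as_matrix();print(Rm)
```

```text
len 0.49515467898094456 w 0.218463621487062 0.21302204192390023
ey [0.1995 0.9799] yaw -0.20083334532914004
axis from plate [ 0.5819 -0.194 ]
gearbox top [ 0.5779 -0.1892  0.102 ]
hub (array([ 0.5826, -0.1911,  0.1269]), [np.float64(0.0002692213875219631), np.float64(0.00026922138752179264)]) [ 0.5818 -0.1908  0.13  ] [ 0.5841 -0.1913  0.13  ]
face front top [0.0871 0.1715]
face front bot end [-0.1028  0.1714]
bundle front [0.0858 0.233 ]
bundle front [-0.1156  0.2262]
bundle back [0.0861 0.2797]
bundle back [-0.0981  0.2767]
knob [ 0.03   -0.0426]
[[-0.0002  0.9682  0.2501]
 [ 0.0014  0.2501 -0.9682]
 [-1.      0.0002 -0.0014]]
```

```bash
python3 -m creep '[{"translation":[0,0.03,-0.008],"twist":[0.03,0,0],"hand":100},{"translation":[0,0.07,-0.019],"twist":[0.08,0,0],"hand":100},{"translation":[0,0.115,-0.030],"twist":[0.13,0,0],"hand":100},{"translation":[0,0.16,-0.042],"twist":[0.19,0,0],"hand":100},{"translation":[0,0.20,-0.053],"twist":[0.25,0,0],"hand":100}]'; python3 -c "
from h import *
s=robot.observe();print(s['tool_pos'],R.from_euler('xyz',s['tool_rot']).as_matrix())
p=s['tool_pos'];M=R.from_euler('xyz',s['tool_rot']).as_matrix();print(M.T@(np.array([.603,-.243,.23])-p),s['qpos'])"
```

```text
time: 0.6
tool_pos: [0.3132, -0.4052, 0.2509]
tool_rot: [-3.004, 1.569, 1.709]
contact_force: [0.2, -0.7, 0.3]
opening: 0.0917
[ 0.31317939 -0.40521427  0.25094335] [[-2.87518081e-04  9.99999864e-01  4.36114191e-04]
 [ 2.07042413e-03  4.36708559e-04 -9.99997761e-01]
 [-9.99997815e-01 -2.86614496e-04 -2.07054941e-03]]
[ 0.02119582  0.28989741 -0.16204415] [-1.06299244e+00  3.20111479e-01  1.55860632e+00  7.92325838e-04
  1.26482392e+00  5.07128075e-01]
```

```bash
python3 -m creep '[{"translation":[0,0.035,-0.02],"twist":[0,0,0],"hand":100},{"translation":[0,0.07,-0.04],"twist":[0,0,0],"hand":100},{"translation":[0,0.11,-0.06],"twist":[0,0,0],"hand":100},{"translation":[0,0.15,-0.082],"twist":[0,0,0],"hand":100},{"translation":[0,0.18,-0.10],"twist":[0,0,0],"hand":100}]'; python3 -m creep '[{"translation":[0,0.035,-0.02],"twist":[0,0,0],"hand":100},{"translation":[0,0.07,-0.04],"twist":[0,0,0],"hand":100},{"translation":[0,0.10,-0.056],"twist":[0,0,0],"hand":100},{"translation":[0,0.11,-0.062],"twist":[0,0,0],"hand":100},{"translation":[0,0.11,-0.062],"twist":[0,0,0],"hand":100}]';  python3 - <<'E'
from h import *
s=robot.observe();im=robot.read_camera("wrist");cv2.imwrite("pics/w1.png",im)
M=R.from_euler('xyz',s['tool_rot']).as_matrix();T=np.eye(4);T[:3,:3]=M;T[:3,3]=s["tool_pos"]
W=T@np.array(robot.calibration("wrist")["mount"]);np.save("W.npy",W)
a=red(im,0,560,0,420);print(s["tool_pos"],M.round(3),a,at("wrist",a[0],.16,W))
E
```

```text
time: 1.1
tool_pos: [0.495, -0.3034, 0.2506]
tool_rot: [-2.918, 1.568, 1.796]
contact_force: [0.3, -0.3, -0.6]
opening: 0.0918
time: 1.6
tool_pos: [0.6056, -0.2402, 0.2496]
tool_rot: [-2.646, 1.567, 2.07]
contact_force: [0.6, -1.6, -0.1]
opening: 0.0923
[ 0.60562952 -0.24017935  0.24964806] [[-0.002  1.     0.004]
 [ 0.003  0.004 -1.   ]
 [-1.    -0.002 -0.003]] ((np.float64(274.2532963219986), np.float64(212.76960444136017)), 1441, (np.int64(206), np.int64(295), np.int64(147), np.int64(242))) [ 0.60906958 -0.24093257  0.16      ]
```

View pics/w1.png

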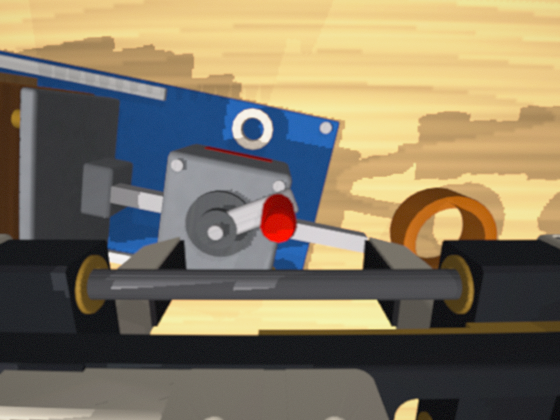

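The wrist view shows the knob with its top cap near (279,228) and the hub centre at (215,232). The tin, label roll and tape roll are clear of the fingers.

Run:
```python
from h import *
W=np.load("W.npy");im=cv2.imread("pics/w1.png")
print(red(im,250,310,180,250))
print("cap",at("wrist",(279.5,227),.174,W),"mid",at("wrist",(279,217),.148,W))
for z in(.128,.135):print("hub",at("wrist",(215.5,232),z,W),at("wrist",(214,225),z,W))
c=im[185:260,190:310];cv2.imwrite("pics/w1c.png",cv2.resize(c,None,fx=6,fy=6,interpolation=cv2.INTER_CUBIC))
```

```text
((np.float64(277.8861726508785), np.float64(218.69977081741789)), 1309, (np.int64(261), np.int64(295), np.int64(195), np.int64(242)))
cap [ 0.60334561 -0.24445271  0.174     ] mid [ 0.60234691 -0.24444177  0.148     ]
hub [ 0.58327839 -0.19319358  0.128     ] [ 0.58926151 -0.19223694  0.128     ]
hub [ 0.58576706 -0.19451662  0.135     ] [ 0.59158493 -0.19358641  0.135     ]
```

View pics/w1c.png

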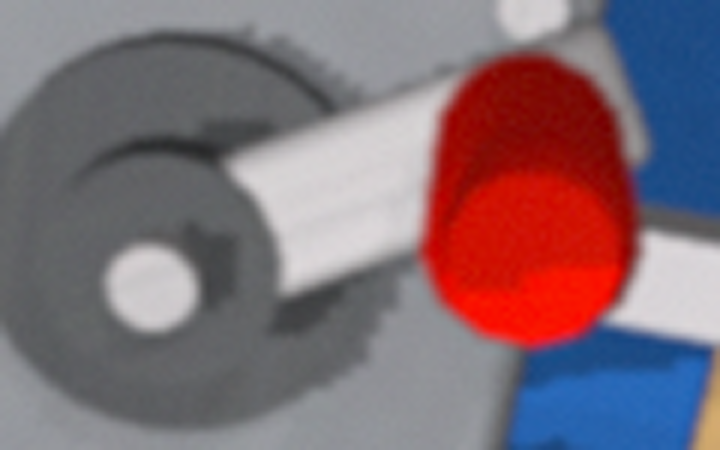

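```bash
python3 -m creep '[{"translation":[0.02,-0.002,0.003],"twist":[0,0,0],"hand":100},{"translation":[0.045,-0.003,0.004],"twist":[0,0,0],"hand":100},{"translation":[0.07,-0.003,0.004],"twist":[0,0,0],"hand":100},{"translation":[0.088,-0.003,0.004],"twist":[0,0,0],"hand":100},{"translation":[0.091,-0.003,0.004],"twist":[0,0,0],"hand":100}]' 40; python3 -m creep '[{"translation":[0,0,0],"twist":[0,0,0],"hand":40},{"translation":[0,0,0],"twist":[0,0,0],"hand":30},{"translation":[0,0,0],"twist":[0,0,0],"hand":20},{"translation":[0,0,0],"twist":[0,0,0],"hand":10},{"translation":[0,0,0],"twist":[0,0,0],"hand":10}]' 40; python3 -c "
from h import *
s=robot.observe();print(s['contact_force'],s['torque'],s['tool_pos'])"
```

```text
time: 2.15
tool_pos: [0.5988, -0.2456, 0.1566]
tool_rot: [-2.209, 1.562, 2.504]
contact_force: [0.6, 0.2, 0.3]
opening: 0.0919
time: 2.65
tool_pos: [0.5991, -0.2457, 0.1572]
tool_rot: [-2.226, 1.563, 2.487]
contact_force: [-0.5, -0.4, -0.6]
opening: 0.0565
[-0.51971056 -0.38972725 -0.5943815 ] [ 0.00140819 -0.03707246  0.00880714] [ 0.59907579 -0.24571352  0.15723338]
```

```bash
python3 -m creep '[{"translation":[0,0.004,-0.001],"twist":[0,0,0],"hand":40},{"translation":[0,0.004,-0.001],"twist":[0,0,0],"hand":20},{"translation":[0,0.004,-0.001],"twist":[0,0,0],"hand":10},{"translation":[0,0.004,-0.001],"twist":[0,0,0],"hand":10},{"translation":[0,0.004,-0.001],"twist":[0,0,0],"hand":10}]' 40; python3 -m creep '[{"translation":[0,0,0],"twist":[0,0,0],"hand":10},{"translation":[0,0,0],"twist":[0,0,0],"hand":10},{"translation":[0,0,0],"twist":[0,0,0],"hand":10}]' 40; python3 -c "
from h import *
s=robot.observe();print(s['contact_force'],s['torque'],s['tool_pos'],R.from_euler('xyz',s['tool_rot']).as_matrix().round(3))"
```

```text
time: 3.15
tool_pos: [0.603, -0.2432, 0.1571]
tool_rot: [-2.382, 1.561, 2.332]
contact_force: [-0.6, 5.0, 1.4]
opening: 0.0256
time: 3.45
tool_pos: [0.603, -0.243, 0.1571]
tool_rot: [-2.397, 1.561, 2.316]
contact_force: [-1.4, 2.1, 0.7]
opening: 0.0252
[-1.3667269   2.088514    0.66990884] [ 0.10315728  0.05802409 -0.00781099] [ 0.60299061 -0.24302847  0.15714806] [[-0.007  1.     0.001]
 [ 0.007  0.001 -1.   ]
 [-1.    -0.007 -0.007]]
```

```bash
cat > plan.py <<'E'
from h import *
import sys,json,os
np.set_printoptions(precision=4,suppress=True)
A=np.array([.5828,-.1925]); 
if os.path.exists("A.npy"):A=np.load("A.npy")
step=float(sys.argv[2]) if len(sys.argv)>2 else 8
s=robot.observe();M=R.from_euler('xyz',s['tool_rot']).as_matrix();p=s['tool_pos']
L=json.load(open("log.json")) if os.path.exists("log.json") else []
d=p[:2]-A;th=np.degrees(np.arctan2(d[1],d[0]));f=s['contact_force']
t=np.array([np.sin(np.radians(th)),-np.cos(np.radians(th))]);n=d/np.linalg.norm(d)
if L: 
    w=L[-1]["w"]+(L[-1]["th"]-th+180)%360-180
else: w=0
L.append(dict(th=th,w=w,p=p.tolist(),f=f.tolist(),t=s["time"]));json.dump(L,open("log.json","w"))
print("t %.2f wound %.1f th %.1f r %.4f z %.4f  resist %.1f radial %.1f fz %.1f open %.4f"%(s["time"],w,th,np.linalg.norm(d),p[2],-f[:2]@t,f[:2]@n,f[2],s["opening"]))
# rotation to straight down with y=+x world, z=-y world
Md=np.array([[0,1,0],[0,0,-1],[-1,0,0]]).astype(float)
print("twist fix",R.from_matrix(M.T@Md).as_rotvec())
q=np.r_[p]
for c in range(int(sys.argv[1])):
    out=[]
    for k in range(1,6):
        a=np.radians(th-step*(5*c+k));g=np.r_[A+.055*np.array([np.cos(a),np.sin(a)]),.157]
        out.append(((M if c==0 else Md).T@(g-q)).round(4).tolist())
    q=g;print(out)
E
python3 plan.py 2
```

```text
t 3.45 wound 0.0 th -68.2 r 0.0544 z 0.1571  resist -0.5 radial -2.4 fz 0.7 open 0.0252
twist fix [ 0.0012 -0.0073  0.0068]
[[0.0002, -0.0071, 0.0029], [0.0002, -0.0147, 0.0042], [0.0003, -0.0223, 0.0044], [0.0003, -0.03, 0.0036], [0.0004, -0.0374, 0.0017]]
[[0.0, -0.0071, -0.0029], [0.0, -0.0137, -0.0068], [0.0, -0.0198, -0.0115], [0.0, -0.0251, -0.0171], [0.0, -0.0296, -0.0233]]
```

Gentle start: first call with a shorter ramp.

```bash
python3 -m creep '[{"translation":[0,-0.004,0.0015],"twist":[0,0,0],"hand":10},{"translation":[0,-0.009,0.0031],"twist":[0,0,0],"hand":10},{"translation":[0,-0.0147,0.0042],"twist":[0,0,0],"hand":10},{"translation":[0,-0.0223,0.0044],"twist":[0,0,0],"hand":10},{"translation":[0,-0.03,0.0036],"twist":[0,0,0],"hand":10}]' 40; python3 plan.py 2
```

```text
time: 3.95
tool_pos: [0.5737, -0.2461, 0.1571]
tool_rot: [-2.656, 1.562, 2.057]
contact_force: [6.5, 5.2, -1.8]
opening: 0.0251
t 3.95 wound 31.4 th -99.6 r 0.0544 z 0.1571  resist 5.5 radial -6.2 fz -1.8 open 0.0251
twist fix [ 0.0012 -0.0082  0.0043]
[[0.0002, -0.0076, -0.0012], [0.0002, -0.0147, -0.004], [0.0003, -0.0214, -0.0078], [0.0004, -0.0274, -0.0125], [0.0004, -0.0328, -0.018]]
[[0.0, -0.0045, -0.0062], [0.0, -0.0082, -0.0129], [0.0, -0.0109, -0.0201], [0.0, -0.0125, -0.0276], [0.0, -0.0131, -0.0353]]
```

```bash
python3 -m creep '[{"translation":[0,-0.0076,-0.0012],"twist":[0,0,0],"hand":10},{"translation":[0,-0.0147,-0.004],"twist":[0,0,0],"hand":10},{"translation":[0,-0.0214,-0.0078],"twist":[0,0,0],"hand":10},{"translation":[0,-0.0274,-0.0125],"twist":[0,0,0],"hand":10},{"translation":[0,-0.0328,-0.018],"twist":[0,0,0],"hand":10}]'; python3 -m creep '[{"translation":[0,-0.0045,-0.0062],"twist":[0,0,0],"hand":10},{"translation":[0,-0.0082,-0.0129],"twist":[0,0,0],"hand":10},{"translation":[0,-0.0109,-0.0201],"twist":[0,0,0],"hand":10},{"translation":[0,-0.0125,-0.0276],"twist":[0,0,0],"hand":10},{"translation":[0,-0.0131,-0.0353],"twist":[0,0,0],"hand":10}]'; python3 plan.py 3
```

```text
time: 4.45
tool_pos: [0.5418, -0.2286, 0.1572]
tool_rot: [-3.003, 1.564, 1.71]
contact_force: [8.1, 1.4, -6.5]
opening: 0.0256
time: 4.95
tool_pos: [0.5284, -0.1978, 0.1573]
tool_rot: [-0.404, 1.57, -1.975]
contact_force: [-1.9, -17.1, -5.9]
opening: 0.0257
t 4.95 wound 106.2 th -174.4 r 0.0547 z 0.1573  resist 16.8 radial 3.6 fz -5.9 open 0.0257
twist fix [0.0004 0.0011 0.0005]
[[0.0003, -0.0005, -0.0076], [0.0003, 0.0003, -0.0153], [0.0003, 0.0022, -0.0227], [0.0003, 0.0052, -0.0298], [0.0002, 0.009, -0.0364]]
[[0.0, 0.0048, -0.006], [0.0, 0.0103, -0.0113], [0.0, 0.0166, -0.0158], [0.0, 0.0234, -0.0193], [0.0, 0.0306, -0.0219]]
[[0.0, 0.0075, -0.0015], [0.0, 0.0152, -0.002], [0.0, 0.0228, -0.0014], [0.0, 0.0303, 0.0002], [0.0, 0.0375, 0.0029]]
```

```bash
python3 -m creep '[{"translation":[0,-0.0005,-0.0076],"twist":[0,0,0],"hand":10},{"translation":[0,0.0003,-0.0153],"twist":[0,0,0],"hand":10},{"translation":[0,0.0022,-0.0227],"twist":[0,0,0],"hand":10},{"translation":[0,0.0052,-0.0298],"twist":[0,0,0],"hand":10},{"translation":[0,0.009,-0.0364],"twist":[0,0,0],"hand":10}]'; python3 plan.py 0;python3 -m creep '[{"translation":[0,0.0048,-0.006],"twist":[0,0,0],"hand":10},{"translation":[0,0.0103,-0.0113],"twist":[0,0,0],"hand":10},{"translation":[0,0.0166,-0.0158],"twist":[0,0,0],"hand":10},{"translation":[0,0.0234,-0.0193],"twist":[0,0,0],"hand":10},{"translation":[0,0.0306,-0.0219],"twist":[0,0,0],"hand":10}]'; python3 plan.py 3
```

```text
time: 5.45
tool_pos: [0.5362, -0.1625, 0.1572]
tool_rot: [-0.813, 1.567, -2.384]
contact_force: [-3.3, -3.6, 1.5]
opening: 0.0255
t 5.45 wound 144.5 th 147.3 r 0.0554 z 0.1572  resist 4.8 radial 0.8 fz 1.5 open 0.0255
twist fix [-0.0002  0.0026  0.0028]
time: 5.95
tool_pos: [0.5652, -0.1396, 0.1571]
tool_rot: [-1.498, 1.564, -3.069]
contact_force: [-6.8, 4.3, 7.0]
opening: 0.0253
t 5.95 wound 183.4 th 108.4 r 0.0557 z 0.1571  resist 5.1 radial 6.2 fz 7.0 open 0.0253
twist fix [-0.0004  0.0005  0.007 ]
[[0.0, 0.0077, -0.0012], [-0.0, 0.0153, -0.0021], [-0.0001, 0.023, -0.0019], [-0.0001, 0.0305, -0.0006], [-0.0002, 0.0378, 0.0017]]
[[0.0, 0.0069, 0.0033], [0.0, 0.0133, 0.0076], [0.0, 0.019, 0.0127], [0.0, 0.024, 0.0185], [0.0, 0.0281, 0.025]]
[[0.0, 0.0032, 0.007], [0.0, 0.0053, 0.0143], [0.0, 0.0065, 0.0219], [0.0, 0.0065, 0.0296], [0.0, 0.0055, 0.0372]]
```

```bash
python3 -m creep '[{"translation":[0,0.0077,-0.0016],"twist":[0,0,0],"hand":10},{"translation":[0,0.0153,-0.0025],"twist":[0,0,0],"hand":10},{"translation":[0,0.023,-0.0024],"twist":[0,0,0],"hand":10},{"translation":[0,0.0305,-0.0011],"twist":[0,0,0],"hand":10},{"translation":[0,0.0378,0.0012],"twist":[0,0,0],"hand":10}]'; python3 plan.py 0;python3 -m creep '[{"translation":[0,0.0069,0.0033],"twist":[0,0,0],"hand":10},{"translation":[0,0.0133,0.0076],"twist":[0,0,0],"hand":10},{"translation":[0,0.019,0.0127],"twist":[0,0,0],"hand":10},{"translation":[0,0.024,0.0185],"twist":[0,0,0],"hand":10},{"translation":[0,0.0281,0.025],"twist":[0,0,0],"hand":10}]'; python3 plan.py 3
```

```text
time: 6.45
tool_pos: [0.6025, -0.14, 0.1571]
tool_rot: [-1.691, 1.562, 3.021]
contact_force: [-4.9, 2.5, 4.1]
opening: 0.0252
t 6.45 wound 222.4 th 69.4 r 0.0561 z 0.1571  resist 5.5 radial 0.6 fz 4.1 open 0.0252
twist fix [-0.0003 -0.0011  0.0087]
time: 6.95
tool_pos: [0.631, -0.1644, 0.1571]
tool_rot: [-1.869, 1.562, 2.843]
contact_force: [-1.8, 4.7, 2.7]
opening: 0.0249
t 6.95 wound 261.5 th 30.3 r 0.0558 z 0.1571  resist 4.9 radial 0.8 fz 2.7 open 0.0249
twist fix [ 0.     -0.0026  0.0084]
[[0.0001, 0.0027, 0.0073], [0.0001, 0.0051, 0.0146], [0.0, 0.0065, 0.0221], [0.0, 0.0068, 0.0298], [-0.0, 0.006, 0.0374]]
[[0.0, -0.0018, 0.0075], [0.0, -0.0047, 0.0146], [0.0, -0.0085, 0.0212], [0.0, -0.0132, 0.0273], [0.0, -0.0186, 0.0327]]
[[0.0, -0.0062, 0.0045], [0.0, -0.0129, 0.0082], [0.0, -0.0201, 0.0108], [0.0, -0.0276, 0.0125], [0.0, -0.0353, 0.013]]
```

Baseline resistance is about 5 N and the stiff spot is near wound 106° (θ≈-174°). Tracking is steady.

```bash
python3 -m creep '[{"translation":[0,0.0032,0.0073],"twist":[0,0,0],"hand":10},{"translation":[0,0.0056,0.0146],"twist":[0,0,0],"hand":10},{"translation":[0,0.007,0.0221],"twist":[0,0,0],"hand":10},{"translation":[0,0.0073,0.0298],"twist":[0,0,0],"hand":10},{"translation":[0,0.0064,0.0374],"twist":[0,0,0],"hand":10}]'; python3 plan.py 0;python3 -m creep '[{"translation":[0,-0.0018,0.0075],"twist":[0,0,0],"hand":10},{"translation":[0,-0.0047,0.0146],"twist":[0,0,0],"hand":10},{"translation":[0,-0.0085,0.0212],"twist":[0,0,0],"hand":10},{"translation":[0,-0.0132,0.0273],"twist":[0,0,0],"hand":10},{"translation":[0,-0.0186,0.0327],"twist":[0,0,0],"hand":10}]'; python3 plan.py 3
```

```text
time: 7.45
tool_pos: [0.6374, -0.2012, 0.1571]
tool_rot: [-2.033, 1.561, 2.68]
contact_force: [-2.3, 5.9, 4.0]
opening: 0.0254
t 7.45 wound 300.8 th -9.0 r 0.0553 z 0.1571  resist 5.5 radial -3.2 fz 4.0 open 0.0254
twist fix [ 0.0003 -0.0043  0.0086]
time: 7.95
tool_pos: [0.6194, -0.2332, 0.1571]
tool_rot: [-2.26, 1.561, 2.453]
contact_force: [2.5, 7.0, 1.6]
opening: 0.0249
t 7.95 wound 339.8 th -48.0 r 0.0547 z 0.1571  resist 6.6 radial -3.6 fz 1.6 open 0.0249
twist fix [ 0.0006 -0.0059  0.0072]
[[0.0001, -0.0059, 0.0049], [0.0002, -0.0125, 0.0088], [0.0002, -0.0196, 0.0116], [0.0002, -0.0271, 0.0135], [0.0003, -0.0347, 0.0143]]
[[0.0, -0.0077, -0.0003], [0.0, -0.0152, -0.0016], [0.0, -0.0225, -0.004], [0.0, -0.0294, -0.0073], [0.0, -0.0358, -0.0116]]
[[0.0, -0.0057, -0.0051], [0.0, -0.0106, -0.011], [0.0, -0.0147, -0.0175], [0.0, -0.0178, -0.0245], [0.0, -0.0199, -0.0319]]
```

```bash
python3 -m creep '[{"translation":[0,-0.0059,0.0046],"twist":[0,0,0],"hand":10},{"translation":[0,-0.0125,0.0083],"twist":[0,0,0],"hand":10},{"translation":[0,-0.0196,0.011],"twist":[0,0,0],"hand":10},{"translation":[0,-0.0271,0.0129],"twist":[0,0,0],"hand":10},{"translation":[0,-0.0347,0.0137],"twist":[0,0,0],"hand":10}]'; python3 plan.py 0;python3 -m creep '[{"translation":[0,-0.0077,-0.0003],"twist":[0,0,0],"hand":10},{"translation":[0,-0.0152,-0.0016],"twist":[0,0,0],"hand":10},{"translation":[0,-0.0225,-0.004],"twist":[0,0,0],"hand":10},{"translation":[0,-0.0294,-0.0073],"twist":[0,0,0],"hand":10},{"translation":[0,-0.0358,-0.0116],"twist":[0,0,0],"hand":10}]'
python3 - <<'E'
import json,numpy as np
from scipy.optimize import least_squares
P=np.array([l["p"][:2] for l in json.load(open("log.json"))])
r=least_squares(lambda a:np.linalg.norm(P-a[:2],axis=1)-a[2],[.5828,-.1925,.055]);print(r.x,r.fun.round(4));np.save("A.npy",r.x[:2])
E
python3 plan.py 3
```

```text
time: 8.45
tool_pos: [0.5858, -0.2467, 0.1572]
tool_rot: [-2.555, 1.563, 2.158]
contact_force: [5.6, 3.5, -2.1]
opening: 0.0253
t 8.45 wound 378.6 th -86.8 r 0.0543 z 0.1572  resist 5.8 radial -3.2 fz -2.1 open 0.0253
twist fix [ 0.0005 -0.0063  0.0042]
time: 8.95
tool_pos: [0.5509, -0.2363, 0.1572]
tool_rot: [-2.866, 1.567, 1.847]
contact_force: [5.5, -2.4, -4.0]
opening: 0.0253
[ 0.58310622 -0.19167103  0.05512855] [-0.0001  0.0001 -0.0001  0.0001 -0.0001  0.0001 -0.      0.     -0.
 -0.    ]
t 8.95 wound 417.6 th -125.8 r 0.0550 z 0.1572  resist 5.8 radial -1.3 fz -4.0 open 0.0253
twist fix [ 0.0002 -0.004   0.0011]
[[0.0003, -0.0059, -0.0049], [0.0003, -0.011, -0.0106], [0.0003, -0.0154, -0.017], [0.0004, -0.0187, -0.0238], [0.0004, -0.0211, -0.0311]]
[[0.0, -0.0014, -0.0076], [0.0, -0.0017, -0.0152], [0.0, -0.0009, -0.0229], [0.0, 0.0009, -0.0303], [0.0, 0.0038, -0.0374]]
[[0.0, 0.0038, -0.0067], [0.0, 0.0085, -0.0127], [0.0, 0.014, -0.0181], [0.0, 0.0202, -0.0226], [0.0, 0.027, -0.0262]]
```

```bash
python3 -m creep '[{"translation":[0,-0.0059,-0.0049],"twist":[0,0,0],"hand":10},{"translation":[0,-0.011,-0.0106],"twist":[0,0,0],"hand":10},{"translation":[0,-0.0154,-0.017],"twist":[0,0,0],"hand":10},{"translation":[0,-0.0187,-0.0238],"twist":[0,0,0],"hand":10},{"translation":[0,-0.0211,-0.0311],"twist":[0,0,0],"hand":10}]'; python3 plan.py 0;python3 -m creep '[{"translation":[0,-0.0014,-0.0076],"twist":[0,0,0],"hand":10},{"translation":[0,-0.0017,-0.0152],"twist":[0,0,0],"hand":10},{"translation":[0,-0.0009,-0.0229],"twist":[0,0,0],"hand":10},{"translation":[0,0.0009,-0.0303],"twist":[0,0,0],"hand":10},{"translation":[0,0.0038,-0.0374],"twist":[0,0,0],"hand":10}]'; python3 plan.py 3
```

```text
time: 9.45
tool_pos: [0.5307, -0.2085, 0.1573]
tool_rot: [0.635, 1.567, -0.936]
contact_force: [4.8, -15.4, -8.2]
opening: 0.0256
t 9.45 wound 453.9 th -162.1 r 0.0550 z 0.1573  resist 16.1 radial 0.1 fz -8.2 open 0.0256
twist fix [-0.0001  0.0028 -0.0021]
time: 9.95
tool_pos: [0.5318, -0.1719, 0.1571]
tool_rot: [-0.891, 1.566, -2.462]
contact_force: [-8.4, -1.2, 5.3]
opening: 0.0251
t 9.95 wound 492.9 th 158.9 r 0.0549 z 0.1571  resist 4.1 radial 7.4 fz 5.3 open 0.0251
twist fix [-0.0009  0.0032  0.0039]
[[0.0001, 0.0032, -0.007], [0.0, 0.0074, -0.0134], [-0.0, 0.0124, -0.0192], [-0.0001, 0.0182, -0.0242], [-0.0001, 0.0246, -0.0284]]
[[0.0, 0.007, -0.0032], [0.0, 0.0143, -0.0055], [0.0, 0.0219, -0.0067], [0.0, 0.0296, -0.0068], [0.0, 0.0372, -0.0058]]
[[0.0, 0.0074, 0.002], [0.0, 0.0145, 0.005], [0.0, 0.021, 0.009], [0.0, 0.027, 0.0138], [0.0, 0.0322, 0.0194]]
```

```bash
python3 -m creep '[{"translation":[0,0.0032,-0.007],"twist":[0,0,0],"hand":10},{"translation":[0,0.0074,-0.0134],"twist":[0,0,0],"hand":10},{"translation":[0,0.0124,-0.0192],"twist":[0,0,0],"hand":10},{"translation":[0,0.0182,-0.0242],"twist":[0,0,0],"hand":10},{"translation":[0,0.0246,-0.0284],"twist":[0,0,0],"hand":10}]'; python3 plan.py 0;python3 -m creep '[{"translation":[0,0.007,-0.0032],"twist":[0,0,0],"hand":10},{"translation":[0,0.0143,-0.0055],"twist":[0,0,0],"hand":10},{"translation":[0,0.0219,-0.0067],"twist":[0,0,0],"hand":10},{"translation":[0,0.0296,-0.0068],"twist":[0,0,0],"hand":10},{"translation":[0,0.0372,-0.0058],"twist":[0,0,0],"hand":10}]'; python3 plan.py 0; python3 -m creep '[{"translation":[0,0.0074,0.002],"twist":[0,0,0],"hand":10},{"translation":[0,0.0145,0.005],"twist":[0,0,0],"hand":10},{"translation":[0,0.021,0.009],"twist":[0,0,0],"hand":10},{"translation":[0,0.027,0.0138],"twist":[0,0,0],"hand":10},{"translation":[0,0.0322,0.0194],"twist":[0,0,0],"hand":10}]'; python3 plan.py 3
```

```text
time: 10.45
tool_pos: [0.5557, -0.1436, 0.1571]
tool_rot: [-1.048, 1.564, -2.62]
contact_force: [-5.1, -1.8, 4.4]
opening: 0.0253
t 10.45 wound 532.1 th 119.7 r 0.0553 z 0.1571  resist 5.3 radial 1.0 fz 4.4 open 0.0253
twist fix [-0.001   0.0035  0.006 ]
time: 10.95
tool_pos: [0.5927, -0.1371, 0.1571]
tool_rot: [-1.266, 1.563, -2.838]
contact_force: [-4.7, 1.1, 5.1]
opening: 0.0254
t 10.95 wound 571.7 th 80.1 r 0.0554 z 0.1571  resist 4.8 radial 0.3 fz 5.1 open 0.0254
twist fix [-0.0009  0.0024  0.0077]
time: 11.45
tool_pos: [0.6252, -0.1558, 0.1571]
tool_rot: [-1.459, 1.563, -3.03]
contact_force: [-4.8, 2.9, 3.9]
opening: 0.0254
t 11.45 wound 611.3 th 40.4 r 0.0553 z 0.1571  resist 5.4 radial -1.8 fz 3.9 open 0.0254
twist fix [-0.0006  0.0009  0.0079]
[[0.0001, 0.0043, 0.0064], [0.0, 0.008, 0.0131], [0.0, 0.0107, 0.0203], [0.0, 0.0123, 0.0278], [0.0, 0.0129, 0.0354]]
[[0.0, -0.0005, 0.0077], [0.0, -0.002, 0.0152], [0.0, -0.0046, 0.0224], [0.0, -0.0081, 0.0292], [0.0, -0.0126, 0.0355]]
[[0.0, -0.0053, 0.0056], [0.0, -0.0113, 0.0103], [0.0, -0.0179, 0.0142], [0.0, -0.025, 0.0171], [0.0, -0.0324, 0.0191]]
```

```bash
python3 -m creep '[{"translation":[0,0.0043,0.0064],"twist":[0,0,0],"hand":10},{"translation":[0,0.008,0.0131],"twist":[0,0,0],"hand":10},{"translation":[0,0.0107,0.0203],"twist":[0,0,0],"hand":10},{"translation":[0,0.0123,0.0278],"twist":[0,0,0],"hand":10},{"translation":[0,0.0129,0.0354],"twist":[0,0,0],"hand":10}]'; python3 plan.py 0;python3 -m creep '[{"translation":[0,-0.0005,0.0077],"twist":[0,0,0],"hand":10},{"translation":[0,-0.002,0.0152],"twist":[0,0,0],"hand":10},{"translation":[0,-0.0046,0.0224],"twist":[0,0,0],"hand":10},{"translation":[0,-0.0081,0.0292],"twist":[0,0,0],"hand":10},{"translation":[0,-0.0126,0.0355],"twist":[0,0,0],"hand":10}]'; python3 plan.py 2
python3 - <<'E'
from h import *
a=robot.read_camera("scene")[180:330,200:360];cv2.imwrite("pics/s2.png",cv2.resize(a,None,fx=4,fy=4,interpolation=cv2.INTER_CUBIC))
E
```

```text
time: 11.95
tool_pos: [0.6383, -0.1904, 0.1571]
tool_rot: [-1.702, 1.562, 3.01]
contact_force: [-4.6, 4.6, 4.5]
opening: 0.0252
t 11.95 wound 650.5 th 1.3 r 0.0552 z 0.1571  resist 4.7 radial -4.5 fz 4.5 open 0.0252
twist fix [-0.0002 -0.0011  0.0083]
time: 12.45
tool_pos: [0.6268, -0.225, 0.1572]
tool_rot: [-2.001, 1.564, 2.712]
contact_force: [1.9, 5.0, 1.5]
opening: 0.0256
t 12.45 wound 689.1 th -37.3 r 0.0549 z 0.1572  resist 5.1 radial -1.5 fz 1.5 open 0.0256
twist fix [ 0.0003 -0.0028  0.0061]
[[0.0002, -0.005, 0.0058], [0.0002, -0.0108, 0.0108], [0.0002, -0.0173, 0.0149], [0.0003, -0.0243, 0.0181], [0.0003, -0.0316, 0.0204]]
[[0.0, -0.0076, 0.0012], [0.0, -0.0153, 0.0013], [0.0, -0.0229, 0.0003], [0.0, -0.0303, -0.0017], [0.0, -0.0373, -0.0048]]
```

View pics/s2.png

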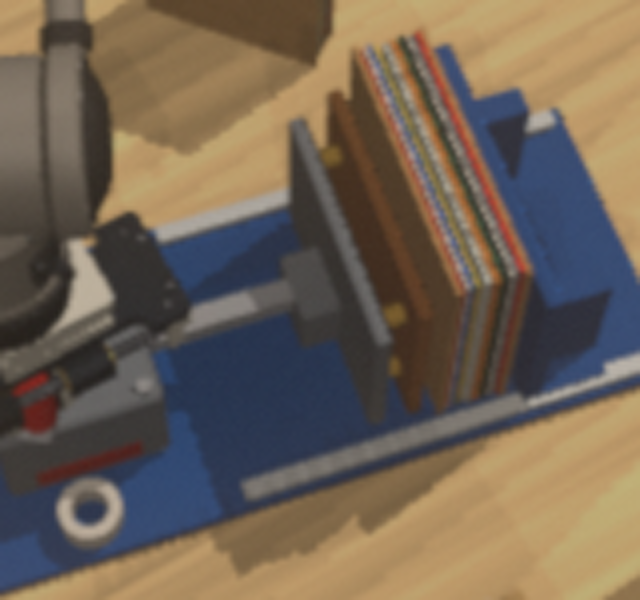

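The scene crop shows the face still a little short of the upright bundle (face edge (413,405), bundle edge (440,408)). I keep winding.

```bash
python3 -m creep '[{"translation":[0,-0.005,0.0058],"twist":[0,0,0],"hand":10},{"translation":[0,-0.0108,0.0108],"twist":[0,0,0],"hand":10},{"translation":[0,-0.0173,0.0149],"twist":[0,0,0],"hand":10},{"translation":[0,-0.0243,0.0181],"twist":[0,0,0],"hand":10},{"translation":[0,-0.0316,0.0204],"twist":[0,0,0],"hand":10}]'; python3 plan.py 0;python3 -m creep '[{"translation":[0,-0.0076,0.0012],"twist":[0,0,0],"hand":10},{"translation":[0,-0.0153,0.0013],"twist":[0,0,0],"hand":10},{"translation":[0,-0.0229,0.0003],"twist":[0,0,0],"hand":10},{"translation":[0,-0.0303,-0.0017],"twist":[0,0,0],"hand":10},{"translation":[0,-0.0373,-0.0048],"twist":[0,0,0],"hand":10}]'; python3 plan.py 2
```

```text
time: 13.0
tool_pos: [0.5954, -0.2454, 0.1571]
tool_rot: [-2.228, 1.565, 2.484]
contact_force: [3.6, 7.1, -0.1]
opening: 0.0252
t 13.00 wound 728.9 th -77.1 r 0.0551 z 0.1571  resist 5.1 radial -6.2 fz -0.1 open 0.0252
twist fix [-0.0001 -0.0038  0.0049]
time: 13.5
tool_pos: [0.5595, -0.2413, 0.1572]
tool_rot: [-2.599, 1.568, 2.113]
contact_force: [5.5, -1.1, -3.7]
opening: 0.0254
t 13.50 wound 767.2 th -115.4 r 0.0550 z 0.1572  resist 5.4 radial -1.4 fz -3.7 open 0.0254
twist fix [-0.0003 -0.002   0.0012]
[[0.0003, -0.0067, -0.0037], [0.0003, -0.0128, -0.0084], [0.0003, -0.0182, -0.0139], [0.0003, -0.0228, -0.02], [0.0003, -0.0264, -0.0268]]
[[0.0, -0.0027, -0.0072], [0.0, -0.0044, -0.0147], [0.0, -0.005, -0.0223], [0.0, -0.0045, -0.03], [0.0, -0.003, -0.0375]]
```

```bash
python3 -m creep '[{"translation":[0,-0.0067,-0.0037],"twist":[0,0,0],"hand":10},{"translation":[0,-0.0128,-0.0084],"twist":[0,0,0],"hand":10},{"translation":[0,-0.0182,-0.0139],"twist":[0,0,0],"hand":10},{"translation":[0,-0.0228,-0.02],"twist":[0,0,0],"hand":10},{"translation":[0,-0.0264,-0.0268],"twist":[0,0,0],"hand":10}]'; python3 plan.py 0;python3 -m creep '[{"translation":[0,-0.0027,-0.0072],"twist":[0,0,0],"hand":10},{"translation":[0,-0.0044,-0.0147],"twist":[0,0,0],"hand":10},{"translation":[0,-0.005,-0.0223],"twist":[0,0,0],"hand":10},{"translation":[0,-0.0045,-0.03],"twist":[0,0,0],"hand":10},{"translation":[0,-0.003,-0.0375],"twist":[0,0,0],"hand":10}]'; python3 plan.py 2
```

```text
time: 14.0
tool_pos: [0.5338, -0.216, 0.1573]
tool_rot: [0.633, 1.569, -0.938]
contact_force: [5.3, -8.7, -5.9]
opening: 0.0254
t 14.00 wound 805.6 th -153.8 r 0.0550 z 0.1573  resist 10.2 radial -0.9 fz -5.9 open 0.0254
twist fix [-0.0004  0.0015 -0.0011]
time: 14.5
tool_pos: [0.5291, -0.1807, 0.1571]
tool_rot: [-0.477, 1.565, -2.049]
contact_force: [-6.6, -6.6, 2.6]
opening: 0.0256
t 14.50 wound 843.2 th 168.5 r 0.0551 z 0.1571  resist 7.7 radial 5.2 fz 2.6 open 0.0256
twist fix [-0.0012  0.0048  0.0025]
[[0.0001, 0.0022, -0.0074], [0.0, 0.0052, -0.0144], [-0.0, 0.0092, -0.021], [-0.0, 0.0141, -0.0269], [-0.0001, 0.0197, -0.0321]]
[[0.0, 0.0063, -0.0044], [0.0, 0.0132, -0.0078], [0.0, 0.0205, -0.0102], [0.0, 0.028, -0.0116], [0.0, 0.0357, -0.012]]
```

```bash
python3 -m creep '[{"translation":[0,0.0022,-0.0074],"twist":[0,0,0],"hand":10},{"translation":[0,0.0052,-0.0144],"twist":[0,0,0],"hand":10},{"translation":[0,0.0092,-0.021],"twist":[0,0,0],"hand":10},{"translation":[0,0.0141,-0.0269],"twist":[0,0,0],"hand":10}]'; python3 plan.py 1 6
```

```text
time: 14.9
tool_pos: [0.5424, -0.1542, 0.1571]
tool_rot: [-0.659, 1.563, -2.231]
contact_force: [-4.1, -3.8, 3.6]
opening: 0.0251
t 14.90 wound 874.5 th 137.3 r 0.0553 z 0.1571  resist 5.5 radial 0.4 fz 3.6 open 0.0251
twist fix [-0.0013  0.0058  0.0045]
[[0.0001, 0.0044, -0.0038], [0.0, 0.0089, -0.0074], [-0.0, 0.0137, -0.0105], [-0.0001, 0.0189, -0.013], [-0.0001, 0.0243, -0.015]]
```

```bash
python3 -m creep '[{"translation":[0,0.0044,-0.0038],"twist":[0,0,0],"hand":10},{"translation":[0,0.0089,-0.0074],"twist":[0,0,0],"hand":10},{"translation":[0,0.0137,-0.0105],"twist":[0,0,0],"hand":10},{"translation":[0,0.0189,-0.013],"twist":[0,0,0],"hand":10},{"translation":[0,0.0243,-0.015],"twist":[0,0,0],"hand":10}]'; python3 plan.py 2 6
```

```text
time: 15.4
tool_pos: [0.5662, -0.1389, 0.1571]
tool_rot: [-0.853, 1.562, -2.425]
contact_force: [-5.2, -1.6, 5.4]
opening: 0.0256
t 15.40 wound 904.0 th 107.7 r 0.0554 z 0.1571  resist 5.4 radial 0.1 fz 5.4 open 0.0256
twist fix [-0.0013  0.0055  0.0063]
[[0.0, 0.0057, -0.0011], [-0.0, 0.0114, -0.002], [-0.0, 0.0171, -0.0023], [-0.0001, 0.0229, -0.0019], [-0.0001, 0.0286, -0.001]]
[[0.0, 0.0056, 0.0015], [0.0, 0.0109, 0.0036], [0.0, 0.016, 0.0062], [0.0, 0.0209, 0.0094], [0.0, 0.0253, 0.013]]
```

```bash
python3 -m creep '[{"translation":[0,0.0057,-0.0011],"twist":[0,0,0],"hand":10},{"translation":[0,0.0114,-0.002],"twist":[0,0,0],"hand":10},{"translation":[0,0.0171,-0.0023],"twist":[0,0,0],"hand":10},{"translation":[0,0.0229,-0.0019],"twist":[0,0,0],"hand":10},{"translation":[0,0.0286,-0.001],"twist":[0,0,0],"hand":10}]'; python3 plan.py 0; python3 -m creep '[{"translation":[0,0.0056,0.0015],"twist":[0,0,0],"hand":10},{"translation":[0,0.0109,0.0036],"twist":[0,0,0],"hand":10},{"translation":[0,0.016,0.0062],"twist":[0,0,0],"hand":10},{"translation":[0,0.0209,0.0094],"twist":[0,0,0],"hand":10},{"translation":[0,0.0253,0.013],"twist":[0,0,0],"hand":10}]'; python3 plan.py 2 6;  python3 - <<'E'
from h import *
a=robot.read_camera("scene")[180:330,200:360];cv2.imwrite("pics/s3.png",cv2.resize(a,None,fx=4,fy=4,interpolation=cv2.INTER_CUBIC))
E
```

```text
time: 15.9
tool_pos: [0.5944, -0.1374, 0.1571]
tool_rot: [-1.052, 1.561, -2.624]
contact_force: [-5.2, 1.1, 4.5]
opening: 0.0253
t 15.90 wound 933.5 th 78.3 r 0.0555 z 0.1571  resist 5.4 radial -0.0 fz 4.5 open 0.0253
twist fix [-0.0011  0.0047  0.0082]
time: 16.4
tool_pos: [0.6192, -0.1496, 0.1571]
tool_rot: [-1.258, 1.56, -2.83]
contact_force: [-5.3, 1.4, 5.5]
opening: 0.0257
t 16.40 wound 962.4 th 49.4 r 0.0554 z 0.1571  resist 5.0 radial -2.4 fz 5.5 open 0.0257
twist fix [-0.0009  0.0032  0.0101]
[[0.0, 0.0039, 0.0043], [0.0, 0.0076, 0.0087], [-0.0, 0.0109, 0.0134], [-0.0, 0.0136, 0.0185], [-0.0, 0.0158, 0.0238]]
[[0.0, 0.0016, 0.0055], [0.0, 0.0027, 0.0112], [0.0, 0.0031, 0.0169], [0.0, 0.0029, 0.0227], [0.0, 0.0022, 0.0284]]
```

View pics/s3.png

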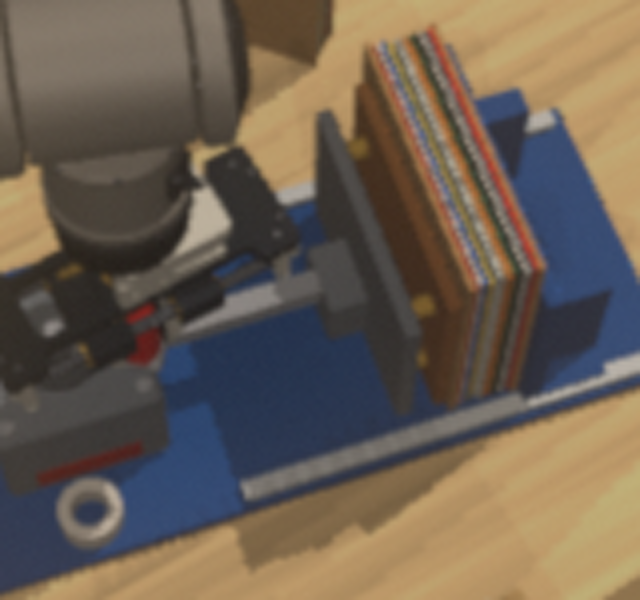

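The face now meets the bundle, which is being squared up against the stop. No load is building yet, so I continue in smaller bites.

```bash
python3 -m creep '[{"translation":[0,0.0039,0.0043],"twist":[0,0,0],"hand":10},{"translation":[0,0.0076,0.0087],"twist":[0,0,0],"hand":10},{"translation":[0,0.0109,0.0134],"twist":[0,0,0],"hand":10},{"translation":[0,0.0136,0.0185],"twist":[0,0,0],"hand":10},{"translation":[0,0.0158,0.0238],"twist":[0,0,0],"hand":10}]'; python3 plan.py 1 6
```

```text
time: 16.95
tool_pos: [0.635, -0.1724, 0.157]
tool_rot: [-1.493, 1.56, -3.065]
contact_force: [-6.2, 5.9, 6.7]
opening: 0.0253
t 16.95 wound 991.5 th 20.3 r 0.0554 z 0.1570  resist 7.7 radial -3.7 fz 6.7 open 0.0253
twist fix [-0.0006  0.0009  0.0113]
[[0.0, 0.0014, 0.0056], [0.0, 0.0025, 0.0113], [0.0, 0.003, 0.017], [0.0, 0.003, 0.0228], [0.0, 0.0023, 0.0285]]
```

```bash
python3 -m creep '[{"translation":[0,0.0014,0.0056],"twist":[0,0,0],"hand":10},{"translation":[0,0.0025,0.0113],"twist":[0,0,0],"hand":10},{"translation":[0,0.003,0.017],"twist":[0,0,0],"hand":10},{"translation":[0,0.003,0.0199],"twist":[0,0,0],"hand":10},{"translation":[0,0.003,0.0199],"twist":[0,0,0],"hand":10}]'; python3 plan.py 1 5
```

```text
time: 17.45
tool_pos: [0.6383, -0.1903, 0.1571]
tool_rot: [-1.786, 1.559, 2.926]
contact_force: [-1.5, 5.7, 3.5]
opening: 0.0254
t 17.45 wound 1010.3 th 1.4 r 0.0552 z 0.1571  resist 5.7 radial -1.3 fz 3.5 open 0.0254
twist fix [-0.     -0.0025  0.0113]
[[0.0001, -0.0003, 0.0048], [0.0001, -0.0008, 0.0096], [0.0001, -0.0017, 0.0143], [0.0001, -0.003, 0.0189], [0.0001, -0.0047, 0.0234]]
```

```bash
python3 -m creep '[{"translation":[0,-0.0003,0.0048],"twist":[0,0,0],"hand":10},{"translation":[0,-0.0008,0.0096],"twist":[0,0,0],"hand":10},{"translation":[0,-0.0017,0.0143],"twist":[0,0,0],"hand":10},{"translation":[0,-0.003,0.0189],"twist":[0,0,0],"hand":10}]'; python3 plan.py 1 5
```

```text
time: 17.85
tool_pos: [0.6363, -0.2059, 0.1571]
tool_rot: [-2.214, 1.559, 2.5]
contact_force: [2.2, 11.0, 2.5]
opening: 0.0254
t 17.85 wound 1026.7 th -14.9 r 0.0551 z 0.1571  resist 11.2 radial -0.7 fz 2.5 open 0.0254
twist fix [ 0.0015 -0.0073  0.0097]
[[0.0001, -0.0015, 0.0046], [0.0001, -0.0033, 0.009], [0.0001, -0.0056, 0.0132], [0.0001, -0.0081, 0.0173], [0.0001, -0.0111, 0.0211]]
```

The load builds steadily: +2.5 N at 991° and +6 N at 1027°, far from the stiff spot, so the face bears with roughly 80 N. I hold briefly, then release.

```bash
python3 -m creep '[{"translation":[0,-0.0003,0.001],"twist":[0,0,0],"hand":10},{"translation":[0,-0.0003,0.001],"twist":[0,0,0],"hand":10},{"translation":[0,-0.0003,0.001],"twist":[0,0,0],"hand":10},{"translation":[0,-0.0003,0.001],"twist":[0,0,0],"hand":10}]'; python3 plan.py 0; python3 -m creep '[{"translation":[0,0,0],"twist":[0,0,0],"hand":35},{"translation":[0,0,0],"twist":[0,0,0],"hand":50},{"translation":[0,0,0],"twist":[0,0,0],"hand":70},{"translation":[0,0,0],"twist":[0,0,0],"hand":80},{"translation":[0,0,0],"twist":[0,0,0],"hand":80}]'; python3 plan.py 0
```

```text
time: 18.25
tool_pos: [0.6364, -0.2055, 0.1571]
tool_rot: [-2.338, 1.558, 2.376]
contact_force: [0.7, 7.0, 2.6]
opening: 0.0256
t 18.25 wound 1026.3 th -14.6 r 0.0551 z 0.1571  resist 6.9 radial -1.1 fz 2.6 open 0.0256
twist fix [ 0.0021 -0.0089  0.0092]
time: 18.75
tool_pos: [0.6363, -0.2059, 0.157]
tool_rot: [-2.31, 1.558, 2.404]
contact_force: [0.1, -0.4, 0.0]
opening: 0.0597
t 18.75 wound 1026.7 th -14.9 r 0.0551 z 0.1570  resist -0.3 radial 0.2 fz 0.0 open 0.0597
twist fix [ 0.0018 -0.0085  0.0094]
```

Force is zero. I finish opening, lift straight up, and back off to get a clear view.

```bash
python3 -m creep '[{"translation":[0,0,0],"twist":[0,0,0],"hand":80},{"translation":[0,0,0],"twist":[0,0,0],"hand":80},{"translation":[-0.01,0,0],"twist":[0,0,0],"hand":80},{"translation":[-0.03,0,0],"twist":[0,0,0],"hand":80},{"translation":[-0.06,0,0],"twist":[0,0,0],"hand":80}]';python3 -m creep '[{"translation":[-0.02,0,0],"twist":[0,0,0],"hand":80},{"translation":[-0.04,0,0.01],"twist":[0,0,0],"hand":80},{"translation":[-0.05,-0.02,0.03],"twist":[0,0,0],"hand":80},{"translation":[-0.05,-0.04,0.06],"twist":[0,0,0],"hand":80},{"translation":[-0.05,-0.06,0.09],"twist":[0,0,0],"hand":80}]';python3 -m creep '[{"translation":[0,-0.02,0.03],"twist":[0,0,0],"hand":80},{"translation":[0,-0.04,0.06],"twist":[0,0,0],"hand":80},{"translation":[0,-0.06,0.1],"twist":[0,0,0],"hand":80},{"translation":[0,-0.07,0.12],"twist":[0,0,0],"hand":80},{"translation":[0,-0.07,0.12],"twist":[0,0,0],"hand":80}]'
python3 - <<'E'
from h import *
s=robot.observe();print(s["contact_force"],s["tool_pos"])
a=robot.read_camera("scene");cv2.imwrite("pics/s4f.png",a);b=robot.read_camera("top")
print(red(b,340,400,150,215),at("top",red(b,340,400,150,215)[0],.157))
x=cv2.resize(a[180:330,160:360],None,fx=3.9,fy=3.9,interpolation=cv2.INTER_CUBIC)
cv2.imwrite("pics/s4.png",x)
cv2.imwrite("pics/t4.png",cv2.resize(b[125:245,220:450],None,fx=3.4,fy=3.4,interpolation=cv2.INTER_CUBIC))
E
```

```text
time: 19.25
tool_pos: [0.6362, -0.2062, 0.2166]
tool_rot: [-2.243, 1.555, 2.471]
contact_force: [0.4, -0.3, -0.1]
opening: 0.0731
time: 19.75
tool_pos: [0.5766, -0.2975, 0.2681]
tool_rot: [-2.243, 1.557, 2.472]
contact_force: [0.2, -0.3, -0.8]
opening: 0.0735
time: 20.25
tool_pos: [0.505, -0.4209, 0.2684]
tool_rot: [-2.15, 1.558, 2.56]
contact_force: [0.4, 0.7, -0.4]
opening: 0.0734
[ 0.37897041  0.70948582 -0.39537473] [ 0.50497695 -0.42093485  0.26839087]
((np.float64(356.04615384615386), np.float64(167.8153846153846)), 65, (np.int64(352), np.int64(360), np.int64(163), np.int64(172))) [ 0.63584935 -0.18005259  0.157     ]
```

View pics/s4.png

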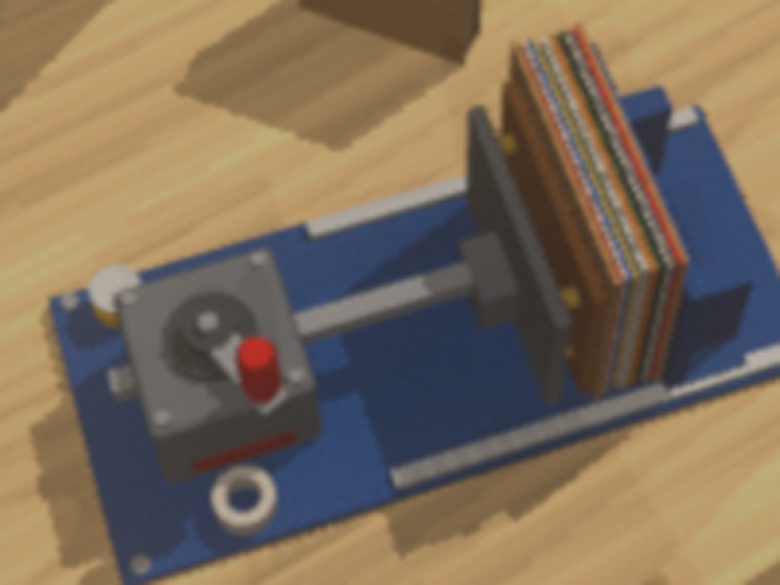

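View pics/t4.png

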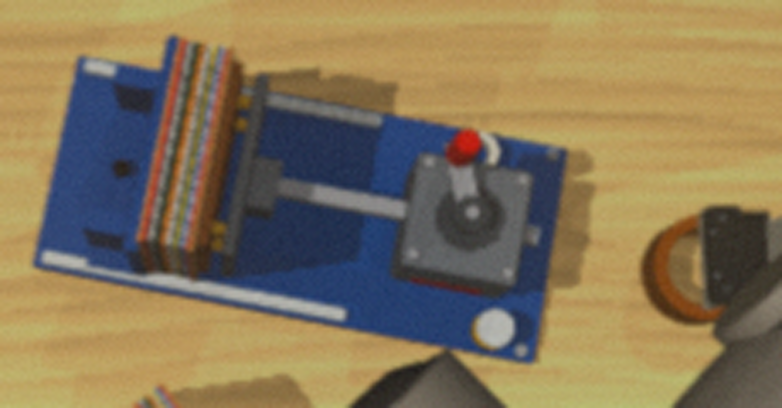

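The knob eased back about 27° (≈38 N, i.e. ~93 → 55 N). The bundle is upright between face and stop, and the tin, rolls and labels are in place. One more check that the crank is at rest.

```bash
python3 -m creep '[{"translation":[0,0,0],"twist":[0,0,0],"hand":80},{"translation":[0,0,0],"twist":[0,0,0],"hand":80},{"translation":[0,0,0],"twist":[0,0,0],"hand":80},{"translation":[0,0,0],"twist":[0,0,0],"hand":80},{"translation":[0,0,0],"twist":[0,0,0],"hand":80}]'
python3 - <<'E'
from h import *
b=robot.read_camera("top");r=red(b,340,400,150,215);p=at("top",r[0],.157);print(r,p)
a=robot.read_camera("scene");d=cv2.absdiff(a,cv2.imread("pics/s4f.png"));print(d[180:330,160:400].mean(),d[180:330,160:400].max(),robot.observe()["contact_force"])
moved=np.abs(p[:2]-[.6358,-.1801]).max()
if moved<.0006: robot.hand_in();print("handed in")
E
```

```text
time: 20.85
tool_pos: [0.5071, -0.4175, 0.2684]
tool_rot: [-2.267, 1.558, 2.447]
contact_force: [-0.1, 0.4, -0.5]
opening: 0.0731
((np.float64(356.171875), np.float64(168.046875)), 64, (np.int64(352), np.int64(360), np.int64(164), np.int64(172))) [ 0.6351304  -0.18040785  0.157     ]
0.6531296296296296 8 [-0.15426946  0.21453334 -0.01503586]
```

The 0.2 px difference is noise: the scene images match (max difference 8), so the crank is at rest.

```bash
python3 -c "
from cell import robot
robot.hand_in();print('ok')"
```

```text
the job is handed in; nothing more can be done
ok
```

I gripped the red knob once and wound it clockwise about 1027° (2.85 turns) at about 4.6 s a turn, straight through the stiff spot three times. The last 150° went slower, about 6 s a turn with one short pause. I stopped when the load kept building: about 11 N at the knob against a free-running 5 N, roughly 80 N on the bundle by that reading. The job was then released and handed in at about 21 s; no verdict was reported.

**Last checks:**
- **Squeeze:** after release the crank eased back about 27° and stopped, which fits the squeeze settling near 55 N. That easing puts the load before release nearer 93 N than 80 N. There was no direct reading of the squeeze.
- **Bundle:** the pictures show it upright, with the wooden face against it and the back stop behind it.
- **Bystanders:** the tin, label roll and tape roll look undisturbed. I did not check the mug and jar again, but the arm never went near them.
- **Robot:** it touches nothing, and the contact force reads about zero.

**Checks that disagreed:**
- **Contact point:** my first gap estimate from the pictures put contact near 820°. By feel it came at about 970°, so I went by the force.
- **Crank at rest:** my automatic check saw the knob 0.7 mm off (0.2 pixel) and did not hand in. Two scene pictures were identical apart from noise, so I handed in.

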